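Unload the clamshell test jig into the rail tube

ROBOT

A 6-joint arm with a two-finger parallel gripper is mounted at the origin on a cart in front of the work surface, level with it; the furniture and walls round the work are solid. World frame = base frame: x ahead of the robot, y to its left, z up, the work surface at z = 0. Lengths are in m, angles in rad, forces in N, time in s.
With the tool pointing down it reaches from about 0.4 to 0.825 m from the base axis. Payload 7 kg.
Tool frame: the origin (TCP) lies at the centre of the arm's flange, where the gripper is bolted on; the fingertips stand 178 mm ahead of it and the grasp point (between the pads) lies 159 mm ahead of it; z points along the fingers, y is the direction in which the jaws open and shut (so a half turn about z gives the same grasp; the last joint's range is limited). The gripper opens to 88 mm and grips with 3 to 60 N. Pads are 19 mm wide; open, the fingers measure 130 mm over their backs; the gripper's body (78 mm by 193 mm) begins 47 mm behind the grasp point.
Start: joints at [-0.926, 0.359, 0.012, 0, -1.224, -0.288], TCP at [0.236, -0.632, 0.405] pointing down, gripper open.
Joint ranges: [-3.07, 3.07], [-1.43, 2.12], [-1.02, 1.25], [-3.03, 1.67], [-3.05, -0], [-3.03, 3.03]. Speed limits (rad/s): [2.39, 2.39, 3.01, 3.14, 3.14, 3.14].

INTERFACE

Orientations are given as [roll, pitch, yaw] about the fixed x, y, z axes, in that order (R = Rz(yaw) Ry(pitch) Rx(roll)).
In Python, from station import * gives the robot as it stands.
- The arm moves only by the tool send_rows, never from a script. Its argument "motion" is a list of rows, each an object with "offset": the shift along the tool's x, y, z in cm, a list of three; "turn": the turn about the tool's z in degrees. In form: [{"offset": [x, y, z], "turn": turn}, ...]. A call has 1 to 8 rows; each row is the pose to reach, as a shift and turn from the pose commanded when the call began, along the tool's axes at that moment; what a row does not reach only later rows make up. A row lasts 1/10 s, in which the tool goes at most 50 mm and 8.59 degrees, less where a joint would pass 70% of its speed; a pose out of reach is approached as far as the arm can. A call with a gripper value outside its range is refused whole. "hand" is the opening, from -1 (shut) to 1 (fully open), set as the call begins (left out, the last holds). The fingers move at their own pace and stop on an object; "squeeze" is the grip in N (left out, the last holds). Time passes only in rows, so rows that repeat a pose let the fingers close. It gives the time, the measured TCP pose, the force and the opening at its end, in the units of the state.
- get_state(): the state, without advancing time (a new reading comes with each control period).
- grab_frame(name): name is "side" or "top"; returns a dict with "frame" (420x560x3 uint8, blue, green, red), "range_z" (420x560 float32, m along the optical axis (not along the pixel's ray), 0 where there is no reading), "vertical_fov" (degrees; the focal length in pixels is half the picture's height over the tangent of half this angle, whatever the lens; pixels are square), "cx", "cy" (the principal point, pixels), "cam_to_world" (4x4, takes a point from camera to world coordinates). Camera axes: x right, y up, looking along -z (the intrinsics and any distortion apply to the point x, -y, -z); pixel columns grow to the right and rows downward; lengths in m; the calibration is good to about 2 mm. A picture is of the moment at which its call begins.
- job_done(): hands the job in, once; it reports no verdict.
The state is a dict: "t": time; "q": joint angles; "qd": joint speeds; "joint_efforts": joint torques, N m; "eef_pos": TCP position; "ee_rot": TCP orientation; "force": force on the tool from outside, world axes, zero at the start; "moment": the same for the moment, N m; "width": finger opening in m.
Only numpy, scipy, OpenCV 4.12 (cv2) and the standard library are available. Lean on these libraries where they do the work, as an engineer would, in place of code of your own. Each camera call takes 0.05 s, during which the arm holds its last target. There are 200 camera calls.

TASK

Press the release button on the deck of the closed test jig so that its lid springs open to its stop. Then take the sensor module out of its nest and slide it, window first, down the tilted rail tube, facing the same way as the module already in there (connector uphill) and upright, until it is fully home against that one. Leave the lid open, and leave the beaker, the brown bottle and the tape roll where they are.

Things in the scene. Friction and masses are not known exactly. Their poses are not given: they have to be found in the camera images.
- jig: test jig, fixed: grey base block 230 x 170 mm, flat top 30 mm above the worktop. Origin on the worktop under the nest centre; +x points to the hinge (roughly away from the robot), y along the hinge. Base from x -150 to +80 mm. Shut, the lid covers x -60 to +66 mm and is 80 mm high over the worktop. A latch hook stands between lid and button, up to 50 mm above the worktop
- nest (a point): centre of the nest, on the base top (30 mm above the worktop), at jig x = y = 0. The module stands here between locating blocks 8 mm high: one at each end and four 10 mm wide tabs at its long sides, 34 mm either way from its middle, so the middle 58 mm of its long sides are free
- lid_hinge (a point): centre of the lid's hinge axis, at jig x = +68 mm, 34 mm above the worktop. Open, the lid leans back: all of it lies at jig x > +60 mm, its upper edge about 160 mm above the worktop
- release_top (a point): centre of the top face of the round release button (34 mm across, grey, spring loaded, pressed straight down) on the jig's deck in front of the lid, at jig x = -118 mm, y = 0; 58 mm ahead of the lid's front face
- release (a joint): travel of the release button: 0 up, 0.007 m fully down (about 6 N); the latch lets go of the lid at about 0.005 m
- lid (a joint): angle of the jig's lid: 0 shut and latched, 1.85 rad open against its stop; a spring throws it open in under 1 s once the latch lets go, and keeps it open
- module_mid (a point): centre of the sensor module: grey box-shaped body 80 long (x) x 40 wide (y) x 36 mm high (z), 0.1 to 0.2 kg; point is the centre of that body. Own +x points to the flat metal-framed window end, -x to the round steel connector (18 mm across, 16 mm long, on the axis). In the nest it lies along the jig's y, window to the jig's +y, its underside on the base top, 30 mm above the worktop
- module_nose (a point): middle of the flat window face of the module, 40 mm ahead (+x) of module_mid
- module_tail (a point): end of the module's connector, 56 mm behind (-x) module_mid; the module is 96 mm long in all
- chute: tilted rail tube, fixed: channel 45 mm wide inside, floor sloping 15 degrees down along +x (roughly away from the robot), z normal to the floor. Origin on the floor's centre line where the module's window face belongs when fully home, at the connector end of the module already in there (same kind, fixed, connector uphill). Floor from x -200 (upper, open end) to +100 mm
- tube_mouth (a point): mouth of the covered part, on the floor's centre line at chute x = -40 mm. Uphill of it an open trough 160 mm long whose flared side walls reach 15 mm above the floor; downhill a clear tube, roof underside 42 mm, roof top 48 mm above the floor. Friction normally holds a module laid in the trough, so it must be pushed home
- beaker: bystander: small glass beaker, 57 x 72 mm high, origin under its centre; leave alone
- tape: bystander: tan tape roll lying flat, 76 x 18 mm; leave alone
- brown_bottle: bystander: brown bottle with a black cap, 56 x 105 mm high; leave alone
- module: the whole sensor module; origin under its middle (18 mm below module_mid), axes as module_mid

How it is judged:
On the way:
1. the button has released the lid, which stands open at its stop, the module still in its nest (value of joint lid above 1.7 rad and distance of module_mid from where it was at the start of the episode below 0.015 m), for 0.1 s.
At the end, for the whole second after the job is handed in: Module at rest in the rail tube, upright, connector uphill, window face within 6 mm of the other module's connector end, lying on the channel floor (centre within 6 mm of 18 mm above it, 8 mm of the centre line); lid still open (over 1.7 rad), button up (value of joint lid above 1.7 rad and x of module_nose in the frame of chute between -0.006 and 0.006 m and x of module_tail in the frame of chute below -0.085 m and y of module_mid in the frame of chute between -0.008 and 0.008 m and z of module_mid in the frame of chute between 0.012 and 0.024 m and angle between module_mid's own z axis and vertical below 0.5 rad and value of joint release below 0.003 m and linear speed of module below 0.02 m/s); the robot touches nothing.
It fails at once if the beaker is moved more than 30 mm or tipped (distance of beaker from where it was at the start of the episode above 0.03 m or angle between beaker's own z axis and vertical above 0.5 rad).
It fails at once if the tape roll is moved more than 30 mm or tipped (distance of tape from where it was at the start of the episode above 0.03 m or angle between tape's own z axis and vertical above 0.5 rad).
It fails at once if the brown bottle is moved more than 30 mm or tipped (distance of brown_bottle from where it was at the start of the episode above 0.03 m or angle between brown_bottle's own z axis and vertical above 0.5 rad).
It also fails if it takes over 64 s, if anything falls off the work surface, if the arm or the gripper's body presses on something with over 40 N, if the wrist force passes 120 N, or if a joint passes its speed limit or range.

## Working session

There is one attempt and no reset: what is moved stays moved. The work goes in short steps, Python scripts to look and compute and a tool call to move; the robot and the scene stay as the last step left them, time stands still between calls to the robot, and variables do not carry over. Pictures are saved under pics/ and viewed, about 8 in all and at most 12, crops included, and the job is handed in when it is done.

Besides the shell and the picture viewer there is one more tool, called after ">>>" as name(argument=value, ...) on one line, values as JSON. send_rows: Moves the arm, as the interface text tells. Its arguments: {"type":"object","properties":{"motion":{"type":"array"},"hand":{"type":"number"},"squeeze":{"type":"number"}},"required":["motion"]}

```bash
mkdir -p pics; ls; cat > h.py <<'E'
from station import *
import numpy as np, cv2
def snap(name,fn):
    f=grab_frame(name); cv2.imwrite('pics/'+fn+'.png',f['frame']); np.savez('pics/'+fn+'.npz',**f); return f
def cloud(f):
    h,w=f['range_z'].shape; fl=h/2/np.tan(np.radians(f['vertical_fov'])/2)
    v,u=np.mgrid[:h,:w]; z=f['range_z']
    P=np.stack([(u-f['cx'])/fl*z,-(v-f['cy'])/fl*z,-z,np.ones_like(z)],-1)
    W=(P@np.array(f['cam_to_world']).T)[...,:3]; W[z==0]=np.nan; return W
E
python3 - <<'E'
from h import *
for n in('side','top'):
    f=snap(n,n+'0'); print(n,{k:(v if k not in('frame','range_z') else v.shape) for k,v in f.items()})
print(get_state())
E
```

```text
pics
side {'frame': (420, 560, 3), 'range_z': (420, 560), 'vertical_fov': 49.40154687278828, 'cx': 290.59546788965076, 'cy': 205.18547301717115, 'cam_to_world': array([[-0.85173228,  0.18129072, -0.49161549, -0.06310314],
       [-0.52346052, -0.33605621,  0.78297848,  1.13290334],
       [-0.02326371,  0.92422935,  0.38112846,  0.5434031 ],
       [ 0.        ,  0.        ,  0.        ,  1.        ]])}
top {'frame': (420, 560, 3), 'range_z': (420, 560), 'vertical_fov': 57.65500580831746, 'cx': 283.17562688579005, 'cy': 214.51891023092483, 'cam_to_world': array([[-0.00928206,  0.99278793, -0.11952397,  0.40437288],
       [-0.99993791, -0.0084783 ,  0.00723138,  0.1257099 ],
       [ 0.00616586,  0.11958367,  0.99280498,  1.27485318],
       [ 0.        ,  0.        ,  0.        ,  1.        ]])}
{'t': 0.1, 'q': array([-9.25855503e-01,  3.59313077e-01,  1.11579858e-02, -3.07781811e-04,
       -1.22412277e+00, -2.88097775e-01]), 'qd': array([-0.00095777, -0.00191715,  0.00287141,  0.00010206, -0.00224422,
       -0.0006416 ]), 'joint_efforts': array([-2.53629754e-03, -5.84164274e+01,  2.93748200e+01,  7.01565519e+00,
        1.00851417e-02, -4.03062415e-05]), 'eef_pos': array([ 0.23572335, -0.63231514,  0.403821  ]), 'ee_rot': array([ 3.14008996e+00, -1.43558453e-04, -2.78485429e+00]), 'force': array([ 0.19844447, -0.75080661, -0.07689006]), 'moment': array([-6.67711496e-05,  7.05043441e-02, -3.30862834e-02]), 'width': 0.08777126204711067}
```

View pics/top0.png

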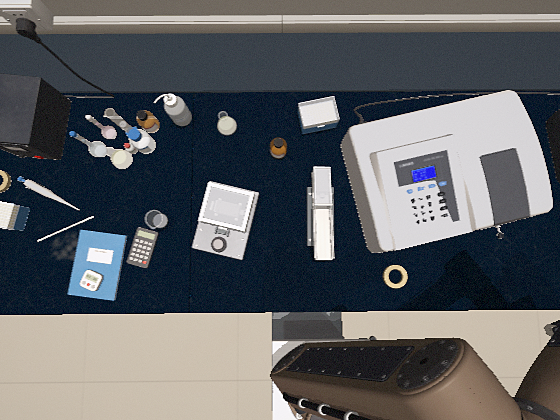

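View pics/side0.png

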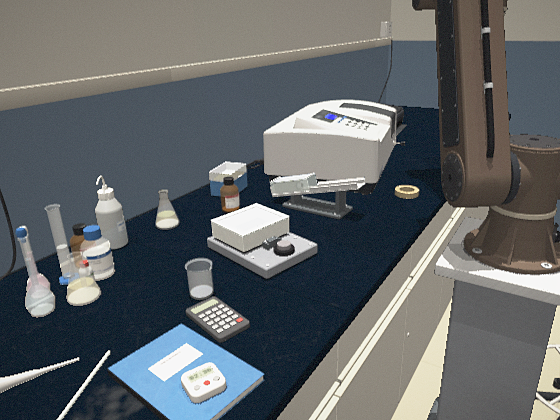

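The top view shows the jig at about (225,220) with its button at (218,244). The chute is at (320,213), the beaker at (156,219), the bottle at (278,148) and the tape at (396,276). Next I measure the jig and chute from depth.

```bash
python3 - <<'E'
from h import *
f=np.load('pics/top0.npz'); W=cloud(f)
def box(x0,x1,y0,y1,zl,zh):
    v,u=np.mgrid[:420,:560]
    m=(u>x0)&(u<x1)&(v>y0)&(v<y1)&(W[...,2]>zl)&(W[...,2]<zh); return W[m]
def rect(P):
    r=cv2.minAreaRect((P[:,:2]*1000).astype(np.float32)); return r, cv2.boxPoints(r).round(0).tolist()
P=box(185,265,175,265,.02,.2); print('jig all',rect(P))
P=box(185,265,175,265,.02,.038); print('base',rect(P),np.median(P[:,2]),len(P))
P=box(185,265,175,265,.07,.1); print('lid',rect(P),np.median(P[:,2]))
print('button',W[240:249,214:223].reshape(-1,3)[::9].round(3).tolist())
B=box(200,235,232,258,.033,.06);print('btn',rect(B),np.median(B,0))
P=box(300,340,160,265,.02,.2); print('chute',rect(P),P[:,2].min(),P[:,2].max())
for v in range(165,264,6): print(v,[(W[v,u]*1000).round().tolist() for u in (311,316,321,326,331)])
for n,(u,v) in dict(beaker=(156,219),bottle=(278,148),tape=(396,266)).items(): print(n,W[v,u])
E
python3 -c "
import cv2
i=cv2.imread('pics/top0.png');cv2.imwrite('pics/c1.png',cv2.resize(i[155:275,185:345],None,fx=5,fy=5,interpolation=2))"
```

```text
jig all (((539.5888671875, 306.0655517578125), (170.2268829345703, 229.5400848388672), 75.79600524902344), [[407.0, 252.0], [630.0, 195.0], [672.0, 360.0], [449.0, 417.0]])
base (((539.5888671875, 306.0655517578125), (170.2268829345703, 229.5400848388672), 75.79600524902344), [[407.0, 252.0], [630.0, 195.0], [672.0, 360.0], [449.0, 417.0]]) 0.029196913572932193 1409
lid (((577.4048461914062, 297.4834899902344), (151.514404296875, 127.4324951171875), 75.86631774902344), [[497.0, 240.0], [621.0, 208.0], [658.0, 355.0], [534.0, 387.0]]) 0.07798764954117177
button [[0.472, 0.341, 0.039], [0.468, 0.339, 0.052], [0.465, 0.338, 0.057], [0.462, 0.339, 0.051], [0.459, 0.339, 0.051], [0.455, 0.338, 0.055], [0.452, 0.339, 0.05], [0.449, 0.339, 0.05], [0.446, 0.34, 0.042]]
btn (((467.38519287109375, 330.9473571777344), (94.94689178466797, 70.09563446044922), 74.81694793701172), [[421.0, 294.0], [489.0, 276.0], [514.0, 368.0], [446.0, 386.0]]) [0.46154289 0.32301258 0.04302368]
chute (((558.1703491210938, -8.503021240234375), (60.6147575378418, 301.52197265625), 88.97852325439453), [[407.0, -36.0
[... 1410 characters left out ...]
4.0, -32.0, 85.0]]
237 [[481.0, 25.0, 7.0], [476.0, 16.0, 94.0], [476.0, -1.0, 81.0], [476.0, -16.0, 83.0], [475.0, -30.0, 95.0]]
243 [[461.0, 25.0, 12.0], [457.0, 17.0, 102.0], [457.0, 0.0, 86.0], [457.0, -15.0, 89.0], [456.0, -29.0, 97.0]]
249 [[441.0, 25.0, 1.0], [438.0, 18.0, 103.0], [438.0, 1.0, 94.0], [438.0, -14.0, 92.0], [438.0, -29.0, 100.0]]
255 [[422.0, 25.0, 0.0], [420.0, 18.0, 105.0], [420.0, 2.0, 95.0], [420.0, -13.0, 97.0], [420.0, -28.0, 99.0]]
261 [[402.0, 26.0, 1.0], [402.0, 9.0, -1.0], [401.0, -8.0, 0.0], [401.0, -24.0, -2.0], [401.0, -41.0, -5.0]]
beaker [0.54578305 0.5413788  0.00516805]
bottle [0.7633143  0.13166217 0.0829466 ]
tape [ 0.38291298 -0.25140353  0.01626979]
```

View pics/c1.png

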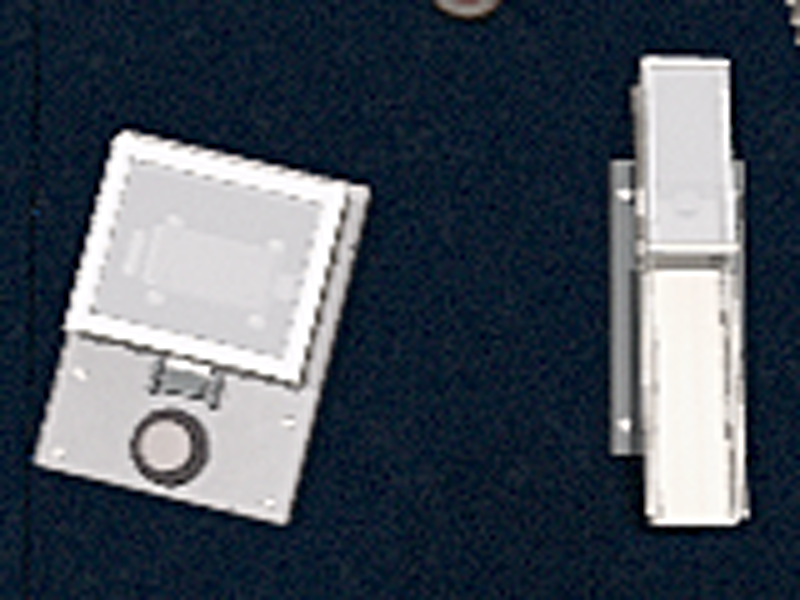

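The crop shows the jig rotated about -14°, with the button centre at full-image (219,244.5). The chute is nearly along world x, with the roof edge at crop y≈245. I refine the chute and prepare a move helper.

```bash
cat >> h.py <<'E'
def go(x,y,z,yawdeg,s=None):
    """tool-frame cm offset + turn from current pose to TCP target (tool down)"""
    s=s or get_state(); p=s['eef_pos']; yaw=s['ee_rot'][2]; c,n=np.cos(yaw),np.sin(yaw)
    d=np.array([x,y,z])-p
    off=np.array([c*d[0]+n*d[1], n*d[0]-c*d[1], -d[2]])*100
    t=(np.degrees(yaw)-yawdeg+180)%360-180
    print('offset',off.round(2).tolist(),'turn',round(t,2),'now',p.round(4),np.degrees(s['ee_rot']).round(2))
E
python3 - <<'E'
from h import *
f=np.load('pics/top0.npz'); W=cloud(f)
print('spectro max z',np.nanmax(W[90:250,345:550,2]))
for v in range(170,262,6):
    r=W[v,296:350]; u=np.arange(296,350); fl=0.047-(r[:,0]-.602)*.268
    ok=r[:,2]>fl-.012
    print(v,'x %.3f'%np.median(r[ok,0]),'u',u[ok].min(),u[ok].max(),'y',r[ok,1].max().round(4),r[ok,1].min().round(4),'mid',((r[ok,1].max()+r[ok,1].min())/2).round(4))
# floor plane
m=np.zeros(W.shape[:2],bool); m[212:256,317:327]=1
P=W[m]; P=P[np.isfinite(P[:,0])]
A=np.c_[P[:,:2],np.ones(len(P))]; k=np.ones(len(P),bool)
for _ in range(4):
    s=np.linalg.lstsq(A[k],P[k,2],rcond=None)[0]; r=P[:,2]-A@s; k=abs(r-np.median(r))<.004
print('plane',s,'slope',np.degrees(np.arctan(np.hypot(*s[:2]))),k.sum(),'z at .602,-.008',s@[.602,-.008,1])
go(.42,-.2,.405,-159.6)
E
```

```text
spectro max z 0.24518491758545857
170 x 0.693 u 313 349 y 0.0161 -0.0956 mid -0.0398
176 x 0.672 u 312 349 y 0.0194 -0.0991 mid -0.0399
182 x 0.652 u 313 330 y 0.0173 -0.0331 mid -0.0079
188 x 0.631 u 313 331 y 0.0181 -0.0347 mid -0.0083
194 x 0.611 u 313 331 y 0.019 -0.0335 mid -0.0073
200 x 0.591 u 313 331 y 0.0199 -0.0329 mid -0.0065
206 x 0.578 u 313 331 y 0.0206 -0.0325 mid -0.006
212 x 0.558 u 314 332 y 0.0192 -0.0382 mid -0.0095
218 x 0.538 u 314 332 y 0.02 -0.0367 mid -0.0084
224 x 0.518 u 314 332 y 0.0211 -0.0359 mid -0.0074
230 x 0.499 u 314 332 y 0.0214 -0.034 mid -0.0063
236 x 0.479 u 314 333 y 0.0224 -0.036 mid -0.0068
242 x 0.460 u 314 333 y 0.0229 -0.0347 mid -0.0059
248 x 0.441 u 315 333 y 0.021 -0.0342 mid -0.0066
254 x 0.423 u 315 334 y 0.0219 -0.0364 mid -0.0072
  return _methods._mean(a, axis=axis, dtype=dtype,
  ret = ret.dtype.type(ret / rcount)
Traceback (most recent call last):
ValueError: zero-size array to reduction operation minimum which has no identity
```

```bash
python3 -c "
from h import *
go(.42,-.15,.405,-194.25)"
```

```text
offset [-34.11, 38.76, -0.12] turn 34.69 now [ 0.2357 -0.6323  0.4038] [ 1.7991e+02 -1.0000e-02 -1.5956e+02]
```

>>> send_rows(motion=[{"offset": [-34,39,-4],"turn": 34.7},{"offset": [-34,39,-4],"turn": 34.7},{"offset": [-34,39,-4],"turn": 34.7},{"offset": [-34,39,-4],"turn": 34.7},{"offset": [-34,39,-4],"turn": 34.7},{"offset": [-34,39,-4],"turn": 34.7},{"offset": [-34,39,-4],"turn": 34.7},{"offset": [-34,39,-4],"turn": 34.7}], hand=-1, squeeze=10)

```text
t: 0.9
eef_pos: [0.3735, -0.2652, 0.435]
ee_rot: [3.141, 0.0, 2.892]
force: [1.8, -0.0, 0.0]
width: 0.0292
```

>>> send_rows(motion=[{"offset": [0,0,0],"turn": 0}])

```text
t: 1.0
eef_pos: [0.3751, -0.2628, 0.4357]
ee_rot: [3.141, 0.002, 2.899]
force: [0.8, -0.1, -0.1]
width: 0.0214
```

```bash
python3 -c "
from h import *
go(.42,-.15,.445,-194.25);go(.458,.327,.30,-194.25)"
```

```text
offset [-1.65, 12.02, -0.93] turn 0.35 now [ 0.3751 -0.2628  0.4357] [1.7995e+02 1.2000e-01 1.6610e+02]
offset [6.11, 59.24, 13.57] turn 0.35 now [ 0.3751 -0.2628  0.4357] [1.7995e+02 1.2000e-01 1.6610e+02]
```

>>> send_rows(motion=[{"offset": [6,59.2,5],"turn": 0.3},{"offset": [6,59.2,5],"turn": 0.3},{"offset": [6,59.2,5],"turn": 0.3},{"offset": [6,59.2,5],"turn": 0.3},{"offset": [6,59.2,5],"turn": 0.3},{"offset": [6,59.2,5],"turn": 0.3},{"offset": [6,59.2,5],"turn": 0.3},{"offset": [6,59.2,5],"turn": 0.3}])

```text
t: 1.8
eef_pos: [0.432, 0.1289, 0.4013]
ee_rot: [3.141, 0.0, 2.888]
force: [1.1, -0.3, 1.4]
width: 0.0
```

```bash
python3 -c "
from h import *
go(.456,.3275,.26,-194.25)"
```

```text
offset [2.66, 19.82, 14.13] turn -0.3 now [0.432  0.1289 0.4013] [1.7998e+02 1.0000e-02 1.6545e+02]
```

>>> send_rows(motion=[{"offset": [2.7,19.8,14.1],"turn": 0},{"offset": [2.7,19.8,14.1],"turn": 0},{"offset": [2.7,19.8,14.1],"turn": 0},{"offset": [2.7,19.8,14.1],"turn": 0},{"offset": [2.7,19.8,14.1],"turn": 0},{"offset": [2.7,19.8,14.1],"turn": 0},{"offset": [2.7,19.8,14.1],"turn": 0},{"offset": [2.7,19.8,14.1],"turn": 0}])

```text
t: 2.6
eef_pos: [0.456, 0.3249, 0.2607]
ee_rot: [-3.141, -0.0, 2.887]
force: [0.1, 0.3, 0.6]
width: 0.0006
```

```bash
python3 - <<'E'
from h import *
go(.456,.3275,.26,-194.25)
f=snap('side','s1'); t=snap('top','t1')
a=cv2.resize(f['frame'][150:290,180:340],None,fx=4,fy=4)
cv2.imwrite('pics/s1c.png',a)
E
```

```text
offset [0.07, 0.25, 0.07] turn -0.33 now [0.456  0.3249 0.2607] [-179.99   -0.    165.42]
```

View pics/s1c.png

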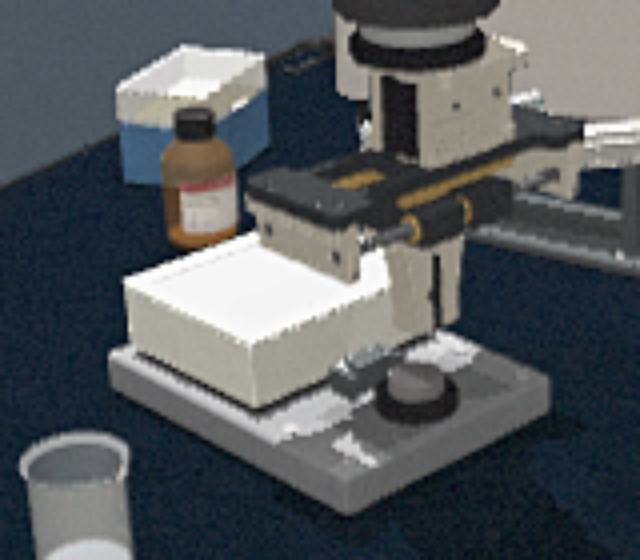

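Closed fingertips (crop ~430,328) stand just over the button (417,390), with the gripper's long side parallel to the lid front. Next I press in small steps.

>>> send_rows(motion=[{"offset": [0,0.2,2.0],"turn": 0},{"offset": [0,0.2,2.6],"turn": 0},{"offset": [0,0.2,2.8],"turn": 0},{"offset": [0,0.2,3.0],"turn": 0},{"offset": [0,0.2,3.0],"turn": 0}])

```text
t: 3.2
eef_pos: [0.4565, 0.3274, 0.231]
ee_rot: [3.141, 0.0, 2.887]
force: [-0.3, -0.9, 0.7]
width: 0.0004
```

>>> send_rows(motion=[{"offset": [0,0,0.2],"turn": 0},{"offset": [0,0,0.4],"turn": 0},{"offset": [0,0,0.6],"turn": 0},{"offset": [0,0,0.6],"turn": 0}])

```text
t: 3.6
eef_pos: [0.4566, 0.3276, 0.2245]
ee_rot: [3.141, 0.0, 2.888]
force: [-0.1, -2.0, 6.0]
width: 0.0006
```

>>> send_rows(motion=[{"offset": [0,0,0.15],"turn": 0},{"offset": [0,0,0.3],"turn": 0},{"offset": [0,0,0.3],"turn": 0}])

```text
t: 3.9
eef_pos: [0.4565, 0.3276, 0.224]
ee_rot: [3.141, 0.001, 2.889]
force: [-7.5, -7.0, 29.0]
width: 0.0004
```

```bash
python3 - <<'E'
from h import *
f=snap('side','s2')
W=cloud(f); print('max z over jig', np.nanmax(W[150:260,205:245,2]))
P=W[(W[...,0]>.64)&(W[...,0]<.75)&(W[...,1]>.2)&(W[...,1]<.4)]; print(len(P),P[:,2].max() if len(P) else 0)
E
```

```text
max z over jig 0.16606518549614246
3314 0.16606518549614246
```

The lid is open, with its top edge at 0.166 m. I raise the tool and measure the open lid against the gripper body.

>>> send_rows(motion=[{"offset": [0,0,-2],"turn": 0},{"offset": [0,0,-7],"turn": 0},{"offset": [-2,0,-12],"turn": 0},{"offset": [-5,0,-15],"turn": 0},{"offset": [-5,0,-15],"turn": 0}], hand=1)

```text
t: 4.45
eef_pos: [0.5079, 0.3156, 0.3769]
ee_rot: [3.134, 0.006, 2.887]
force: [-0.9, 0.1, -1.5]
width: 0.0349
```

```bash
python3 - <<'E'
from h import *
s=get_state(); print(s['eef_pos'],np.degrees(s['ee_rot']),s['width'],s['force'])
f=snap('side','s3'); t=snap('top','t3')
th=np.radians(-14.25); c,n=np.cos(th),np.sin(th); J0=np.array([.5735,.2975])
def jig(W): d=W[...,:2]-J0; return np.stack([c*d[...,0]+n*d[...,1],-n*d[...,0]+c*d[...,1],W[...,2]],-1)
for nme,F in(('side',f),('top',t)):
    J=jig(cloud(F)).reshape(-1,3); J=J[np.isfinite(J[:,0])]
    for z in np.arange(.04,.17,.01):
        m=(abs(J[:,2]-z)<.003)&(J[:,0]>.04)&(J[:,0]<.2)&(abs(J[:,1])<.07)
        if m.sum()>5: print(nme,'z%.2f'%z,m.sum(),'x 2%% %.3f med %.3f'%(np.percentile(J[m,0],2),np.median(J[m,0])))
# gripper extents (tool frame) vs. distance ahead of flange
R=cv2.Rodrigues(np.zeros(3))[0]
from scipy.spatial.transform import Rotation as Ro
R=Ro.from_euler('xyz',s['ee_rot']).as_matrix()
T=np.vstack([(cloud(F).reshape(-1,3)-s['eef_pos'])@R for F in(f,t)]); T=T[np.isfinite(T[:,0])]
T=T[(abs(T[:,0])<.06)&(abs(T[:,1])<.13)&(T[:,2]>-.02)&(T[:,2]<.2)]
for z in np.arange(0,.19,.01):
    m=abs(T[:,2]-z)<.005
    if m.sum()>3: print('tool z %.2f'%z,m.sum(),T[m].min(0)[:2].round(3),T[m].max(0)[:2].round(3))
cv2.imwrite('pics/s3c.png',np.hstack([cv2.resize(f['frame'][120:280,180:340],(400,400)),cv2.resize(t['frame'][160:280,180:300],(400,400))]))
E
```

```text
[0.50788839 0.31561807 0.37688165] [179.54440091   0.32239409 165.42285904] 0.034920627230357236 [-0.92375663  0.0855791  -1.48303183]
side z0.04 203 x 2% 0.066 med 0.082
side z0.05 104 x 2% 0.079 med 0.118
side z0.06 107 x 2% 0.083 med 0.120
side z0.07 106 x 2% 0.085 med 0.123
side z0.08 104 x 2% 0.091 med 0.126
side z0.09 104 x 2% 0.091 med 0.129
side z0.10 110 x 2% 0.094 med 0.132
side z0.11 108 x 2% 0.096 med 0.135
side z0.12 111 x 2% 0.099 med 0.138
side z0.13 104 x 2% 0.102 med 0.140
side z0.14 16 x 2% 0.104 med 0.118
side z0.15 66 x 2% 0.106 med 0.116
side z0.16 23 x 2% 0.112 med 0.115
top z0.04 181 x 2% 0.063 med 0.076
top z0.05 34 x 2% 0.100 med 0.115
top z0.06 37 x 2% 0.105 med 0.117
top z0.07 28 x 2% 0.084 med 0.120
top z0.14 39 x 2% 0.127 med 0.145
top z0.15 277 x 2% 0.105 med 0.124
top z0.16 29 x 2% 0.104 med 0.110
tool z 0.00 175 [-0.035 -0.029] [0.038 0.039]
tool z 0.01 248 [-0.034 -0.054] [0.042 0.041]
tool z 0.02 295 [-0.036 -0.054] [0.042 0.022]
tool z 0.03 167 [-0.023 -0.054] [0.039 0.021]
tool z 0.04 177 [-0.023 -0.054] [0.025 0.02 ]
tool z 0.05 186 [-0.024 -0.054] [0.027 0.022]
tool z 0.06 177 [-0.023 -0.054] [0.028 0.02 ]
tool z 0.07 985 [-0.041 -0.101] [0.043 0.1  ]
tool z 0.08 447 [-0.039 -0.1  ] [0.043 0.101]
tool z 0.09 431 [-0.04  -0.091] [0.042 0.1  ]
tool z 0.10 452 [-0.039 -0.085] [0.042 0.093]
tool z 0.11 194 [-0.04  -0.085] [0.039 0.093]
tool z 0.12 89 [-0.01  -0.038] [0.015 0.053]
tool z 0.13 105 [-0.013 -0.035] [0.013 0.043]
tool z 0.14 101 [-0.012 -0.035] [0.013 0.041]
tool z 0.15 91 [-0.011 -0.033] [0.013 0.039]
tool z 0.16 95 [-0.012 -0.032] [0.013 0.038]
tool z 0.17 86 [-0.013 -0.029] [0.012 0.038]
tool z 0.18 22 [-0.009 -0.03 ] [0.01  0.035]
```

View pics/s3c.png

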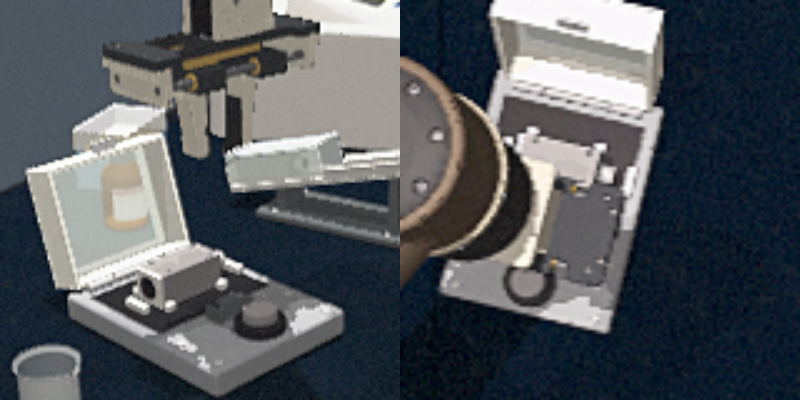

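Side view: lid open, module in its nest with the connector at (150,288) facing the camera, between the tabs. Next I check the module's actual centre.

```bash
python3 - <<'E'
from h import *
th=np.radians(-14.25); c,n=np.cos(th),np.sin(th); J0=np.array([.5735,.2975])
def jig(W): d=W[...,:2]-J0; return np.stack([c*d[...,0]+n*d[...,1],-n*d[...,0]+c*d[...,1],W[...,2]],-1)
for k in('s3','t3'):
    J=jig(cloud(np.load(f'pics/{k}.npz'))).reshape(-1,3)
    m=(abs(J[:,2]-.066)<.006)&(abs(J[:,0])<.045)&(abs(J[:,1])<.07)
    Q=J[m]; print(k,m.sum(),Q[:,2].mean().round(4),np.percentile(Q[:,0],[2,50,98]).round(4),np.percentile(Q[:,1],[2,50,98]).round(4), cv2.minAreaRect((Q[:,:2]*1000).astype(np.float32)))
x,y=J0+[c*-.0015,n*-.0015]; print(x,y)
go(x,y,.30,-104.25)
E
```

```text
s3 265 0.0648 [-0.0189 -0.0013  0.0214] [-0.0314  0.0109  0.0463] ((1.4468193054199219, 7.307254791259766), (44.11479187011719, 81.53250122070312), 2.340437412261963)
t3 222 0.0653 [-0.0153  0.0052  0.0193] [-0.0387 -0.0076  0.0377] ((3.6935930252075195, -0.6801300048828125), (82.90213775634766, 37.73871994018555), 84.3747329711914)
0.5720461536354399 0.29786922993954346
offset [-6.91, 0.04, 7.17] turn -90.38 now [0.5051 0.3149 0.3717] [1.7990e+02 1.0000e-02 1.6537e+02]
```

>>> send_rows(motion=[{"offset": [-3,0,1],"turn": -45},{"offset": [-7,0,1],"turn": -90.4},{"offset": [-7,0,1],"turn": -90.4},{"offset": [-7,0,1],"turn": -90.4},{"offset": [-7,0,1],"turn": -90.4},{"offset": [-7,0,1],"turn": -90.4},{"offset": [-7,0,1],"turn": -90.4},{"offset": [-7,0,1],"turn": -90.4}], hand=0.36)

```text
t: 5.35
eef_pos: [0.5717, 0.2977, 0.3593]
ee_rot: [3.14, -0.003, -2.189]
force: [0.2, 0.2, -0.0]
width: 0.0597
```

```bash
python3 -c "
from h import *
go(.573,.2976,.33,-104.25)"
```

```text
offset [-0.07, -0.11, 2.93] turn -21.18 now [0.5717 0.2977 0.3593] [ 1.7993e+02 -1.6000e-01 -1.2543e+02]
```

>>> send_rows(motion=[{"offset": [0,0,0],"turn": -21.2},{"offset": [-0.1,-0.1,2],"turn": -21.2},{"offset": [-0.1,-0.1,4],"turn": -21.2},{"offset": [-0.1,-0.1,6],"turn": -21.2},{"offset": [-0.1,-0.1,6],"turn": -21.2},{"offset": [-0.1,-0.1,6],"turn": -21.2}])

```text
t: 5.95
eef_pos: [0.5735, 0.2978, 0.3004]
ee_rot: [3.14, -0.002, -1.825]
force: [0.0, -0.4, -0.3]
width: 0.0595
```

```bash
python3 - <<'E'
from h import *
go(.573,.2976,.228,-104.25); print(get_state()['force'])
f=snap('side','s4'); cv2.imwrite('pics/s4c.png',cv2.resize(f['frame'][120:280,170:340],None,fx=4,fy=4,interpolation=2)[:600,:680])
E
```

```text
offset [0.03, 0.04, 7.24] turn -0.34 now [0.5735 0.2978 0.3004] [ 1.7993e+02 -1.2000e-01 -1.0459e+02]
[ 0.01148844 -0.35908685 -0.34270441]
```

View pics/s4c.png

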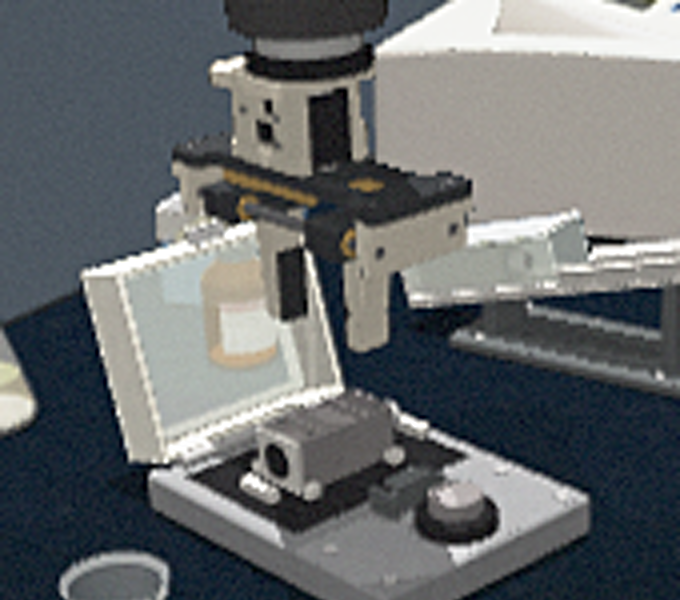

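The open fingers (290,310 and 365,345) straddle the module (330,430), so I descend.

>>> send_rows(motion=[{"offset": [0,0,2],"turn": -0.3},{"offset": [0,0,4],"turn": -0.3},{"offset": [0,0,5],"turn": -0.3},{"offset": [0,0,5.5],"turn": -0.3},{"offset": [0,0,5.5],"turn": -0.3}])

```text
t: 6.5
eef_pos: [0.574, 0.2978, 0.2465]
ee_rot: [-3.142, -0.0, -1.82]
force: [-0.1, 0.3, 0.2]
width: 0.0598
```

>>> send_rows(motion=[{"offset": [0,0,0.6],"turn": 0},{"offset": [0,0,1.2],"turn": 0},{"offset": [0,0,1.7],"turn": 0},{"offset": [0,0,1.7],"turn": 0}])

```text
t: 6.9
eef_pos: [0.5737, 0.2974, 0.2286]
ee_rot: [3.141, -0.001, -1.821]
force: [-0.6, -0.4, -0.5]
width: 0.0596
```

>>> send_rows(motion=[{"offset": [0,0,0],"turn": 0},{"offset": [0,0,0],"turn": 0},{"offset": [0,0,0],"turn": 0},{"offset": [0,0,0],"turn": 0},{"offset": [0,0,0],"turn": 0},{"offset": [0,0,0],"turn": 0}], hand=-1, squeeze=15)

```text
t: 7.5
eef_pos: [0.5742, 0.2977, 0.2297]
ee_rot: [-3.141, 0.0, -1.82]
force: [1.6, -0.3, 0.3]
width: 0.0396
```

>>> send_rows(motion=[{"offset": [0,0,-1],"turn": 0},{"offset": [0,0,-3],"turn": 0},{"offset": [0,0,-7],"turn": 0},{"offset": [0,0,-11],"turn": 0},{"offset": [0,0,-15],"turn": 0},{"offset": [0,0,-15],"turn": 0}])

```text
t: 8.1
eef_pos: [0.5748, 0.2981, 0.3865]
ee_rot: [-3.135, 0.007, -1.82]
force: [0.4, 0.4, -1.9]
width: 0.0398
```

```bash
python3 - <<'E'
from h import *
s=get_state(); print(s['width'],s['force'])
L=lambda x:-.0072-np.tan(np.radians(1))*(x-.5)
go(.50,L(.5),.38,-181)
E
```

```text
0.039835299027812375 [ 0.38007113  0.36364349 -1.85130459]
offset [31.44, -0.28, 0.65] turn 76.74 now [0.5748 0.2981 0.3865] [-179.64    0.42 -104.26]
```

>>> send_rows(motion=[{"offset": [31.4,-0.3,0],"turn": 76.7},{"offset": [31.4,-0.3,0],"turn": 76.7},{"offset": [31.4,-0.3,0],"turn": 76.7},{"offset": [31.4,-0.3,0],"turn": 76.7},{"offset": [31.4,-0.3,0],"turn": 76.7},{"offset": [31.4,-0.3,0],"turn": 76.7},{"offset": [31.4,-0.3,0],"turn": 76.7},{"offset": [31.4,-0.3,0],"turn": 76.7}])

```text
t: 8.9
eef_pos: [0.4977, -0.0097, 0.3794]
ee_rot: [3.141, -0.001, -3.03]
force: [-0.2, 0.5, -2.4]
width: 0.0397
```

```bash
python3 - <<'E'
from h import *
go(.50,-.0072,.30,-181)
E
```

```text
offset [-0.25, 0.22, 7.94] turn 7.41 now [ 0.4977 -0.0097  0.3794] [ 1.7998e+02 -6.0000e-02 -1.7359e+02]
```

>>> send_rows(motion=[{"offset": [-0.2,0.2,2],"turn": 7.4},{"offset": [-0.2,0.2,5],"turn": 7.4},{"offset": [-0.2,0.2,7],"turn": 7.4},{"offset": [-0.2,0.2,7],"turn": 7.4},{"offset": [-0.2,0.2,7],"turn": 7.4}])

```text
t: 9.4
eef_pos: [0.501, -0.0051, 0.3097]
ee_rot: [-3.141, -0.001, 3.134]
force: [-0.0, 0.0, -0.8]
width: 0.04
```

```bash
python3 - <<'E'
from h import *
go(.50,-.0072,.29,-181)
f=snap('side','s5'); t=snap('top','t5')
a=cv2.resize(f['frame'][150:230,250:390],(700,400),interpolation=2)
cv2.imwrite('pics/s5c.png',a)
# module/chute y from side cloud vs: module top patch in top cam?
W=cloud(t)
for x in (.43,.445,.46,.53,.54,.55,.555):
    m=(abs(W[...,0]-x)<.004)&(abs(W[...,1])<.06)&(W[...,2]>.1)&(W[...,2]<.17)
    q=W[m]; print(x,m.sum(), q[:,1].min().round(4) if len(q) else'', q[:,1].max().round(4) if len(q) else'', np.median(q[:,2]).round(3) if len(q) else '')
E
```

```text
offset [0.09, -0.21, 1.97] turn 0.56 now [ 0.501  -0.0051  0.3097] [-1.7997e+02 -5.0000e-02  1.7956e+02]
0.43 9 -0.0338 0.0214 0.106
0.445 6 -0.0346 -0.0097 0.104
0.46 0   
0.53 0   
0.54 0   
0.55 0   
0.555 0
```

View pics/s5c.png

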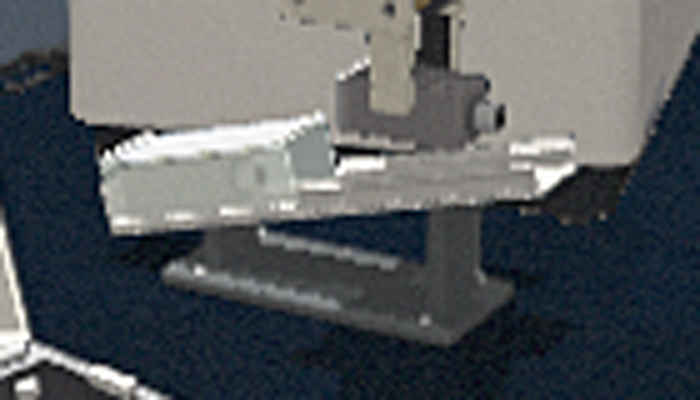

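The module hangs level above the trough with its connector uphill (485,115) and its nose at (335,110) just short of the tube mouth. I lower it with a soft grip so it pivots onto the slope.

>>> send_rows(motion=[{"offset": [0.1,-0.2,0.7],"turn": 0.6},{"offset": [0.1,-0.2,1.4],"turn": 0.6},{"offset": [0.1,-0.2,1.9],"turn": 0.6},{"offset": [0.1,-0.2,2.1],"turn": 0.6},{"offset": [0.1,-0.2,2.3],"turn": 0.6},{"offset": [0.1,-0.2,2.4],"turn": 0.6}], squeeze=6)

```text
t: 10.1
eef_pos: [0.5001, -0.0071, 0.2852]
ee_rot: [-3.141, -0.0, 3.123]
force: [-0.3, 0.5, -0.8]
width: 0.0399
```

>>> send_rows(motion=[{"offset": [0,0,0.2],"turn": 0},{"offset": [0,0,0.4],"turn": 0},{"offset": [0,0,0.4],"turn": 0}], squeeze=4)

```text
t: 10.4
eef_pos: [0.5004, -0.007, 0.2816]
ee_rot: [3.141, 0.001, 3.123]
force: [1.6, -0.3, -0.6]
width: 0.0399
```

>>> send_rows(motion=[{"offset": [0,0,0.2],"turn": 0},{"offset": [0,0,0.4],"turn": 0},{"offset": [0,0,0.5],"turn": 0},{"offset": [0,0,0.5],"turn": 0}], squeeze=3)

```text
t: 10.8
eef_pos: [0.4998, -0.0072, 0.2762]
ee_rot: [-3.142, -0.001, 3.123]
force: [1.3, 0.4, -0.5]
width: 0.0402
```

```bash
python3 - <<'E'
from h import *
f=snap('side','s6'); a=cv2.resize(f['frame'][150:230,250:390],(700,400),interpolation=2)
cv2.imwrite('pics/s6c.png',a)
E
```

```text
(no output)
```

View pics/s6c.png

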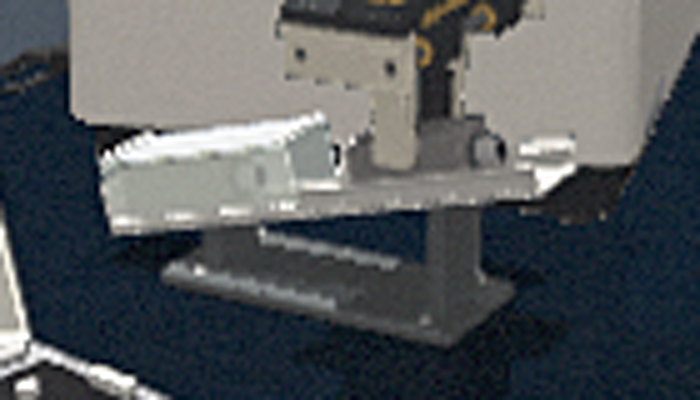

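The module now lies tilted along the trough floor with its connector at (487,150), so I release it and rise.

>>> send_rows(motion=[{"offset": [0,0,0],"turn": 0},{"offset": [0,0,0],"turn": 0},{"offset": [0,0,0],"turn": 0},{"offset": [0,0,-1],"turn": 0},{"offset": [0,0,-4],"turn": 0},{"offset": [0,0,-7],"turn": 0},{"offset": [4,0,-8],"turn": 0},{"offset": [8,0,-8],"turn": 0}], hand=0.4)

```text
t: 11.65
eef_pos: [0.4201, -0.0055, 0.3584]
ee_rot: [3.141, 0.003, 3.122]
force: [-0.8, -0.0, 0.6]
width: 0.0613
```

```bash
python3 - <<'E'
from h import *
f=snap('side','s7'); t=snap('top','t7')
a=cv2.resize(f['frame'][150:230,250:390],(700,400),interpolation=2)[:,:400]
b=cv2.resize(t['frame'][160:270,290:350],(327,600),interpolation=2)[:400]
cv2.imwrite('pics/s7c.png',np.hstack([cv2.resize(f['frame'][150:230,270:370],(500,400)),cv2.resize(t['frame'][160:270,290:350],(218,400))]))
W=cloud(f); W=W.reshape(-1,3); W=W[(abs(W[:,1]+.007)<.03)&(W[:,0]>.40)&(W[:,0]<.56)]
for x in np.arange(.42,.56,.01):
    q=W[abs(W[:,0]-x)<.005]; print(x.round(3),len(q),(np.percentile(q[:,2],95)-(.073-.268*(x-.515))).round(4) if len(q) else '')
print(get_state()['eef_pos'])
E
```

```text
0.42 192 0.2375
0.43 156 0.2398
0.44 161 0.2655
0.45 85 0.2644
0.46 126 0.4383
0.47 228 0.0328
0.48 81 0.0362
0.49 51 0.0361
0.5 50 0.0359
0.51 60 0.0361
0.52 64 0.036
0.53 66 0.0363
0.54 57 0.0364
0.55 35 0.0067
0.56 12 0.0026
[ 0.41601688 -0.00656297  0.35736504]
```

View pics/s7c.png

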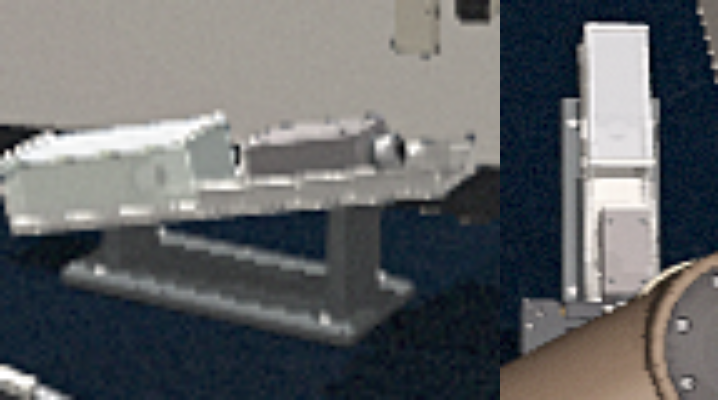

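The module lies flat on the floor, parallel to it and 36 mm high, from x≈0.468 to 0.545 with its connector uphill. I close the fingers and come down behind the connector to push.

```bash
python3 -c "
from h import *
go(.418,-.0058,.287,-181)"
```

```text
offset [-0.2, 0.08, 7.04] turn -0.07 now [ 0.416  -0.0066  0.3574] [1.7991e+02 2.0000e-02 1.7893e+02]
```

>>> send_rows(motion=[{"offset": [-0.2,0.1,0],"turn": 0},{"offset": [-0.2,0.1,0],"turn": 0},{"offset": [-0.2,0.1,0],"turn": 0},{"offset": [-0.2,0.1,3],"turn": 0},{"offset": [-0.2,0.1,5.5],"turn": 0},{"offset": [-0.2,0.1,6.5],"turn": 0},{"offset": [-0.2,0.1,7.0],"turn": 0},{"offset": [-0.2,0.1,7.0],"turn": 0}], hand=-1, squeeze=15)

```text
t: 12.55
eef_pos: [0.4224, -0.0046, 0.2862]
ee_rot: [-3.141, -0.001, 3.123]
force: [-0.0, 0.2, -0.5]
width: 0.0033
```

>>> send_rows(motion=[{"offset": [-0.7,0,0.3],"turn": 0},{"offset": [-1.4,0,0.5],"turn": 0},{"offset": [-2.0,-0.05,0.65],"turn": 0},{"offset": [-2.6,-0.05,0.8],"turn": 0},{"offset": [-3.2,-0.05,0.95],"turn": 0},{"offset": [-3.8,-0.1,1.1],"turn": 0},{"offset": [-4.4,-0.1,1.25],"turn": 0},{"offset": [-4.4,-0.1,1.25],"turn": 0}])

```text
t: 13.35
eef_pos: [0.4668, -0.0065, 0.2736]
ee_rot: [-3.141, 0.0, 3.123]
force: [-0.1, 0.2, -0.6]
width: 0.0004
```

>>> send_rows(motion=[{"offset": [-0.6,0,0.16],"turn": 0},{"offset": [-1.2,0,0.32],"turn": 0},{"offset": [-1.8,0,0.48],"turn": 0},{"offset": [-2.4,-0.05,0.64],"turn": 0},{"offset": [-2.8,-0.05,0.75],"turn": 0},{"offset": [-2.8,-0.05,0.75],"turn": 0}])

```text
t: 13.95
eef_pos: [0.4946, -0.0075, 0.2662]
ee_rot: [-3.141, -0.0, 3.123]
force: [0.1, -1.0, -0.4]
width: 0.0001
```

```bash
python3 - <<'E'
from h import *
print(get_state()['force'],get_state()['eef_pos'])
f=snap('side','s8')
cv2.imwrite('pics/s8c.png',cv2.resize(f['frame'][150:230,260:380],(780,520),interpolation=2))
E
```

```text
[ 0.07003592 -1.03839071 -0.37095733] [ 0.49459644 -0.0075099   0.26617652]
```

View pics/s8c.png

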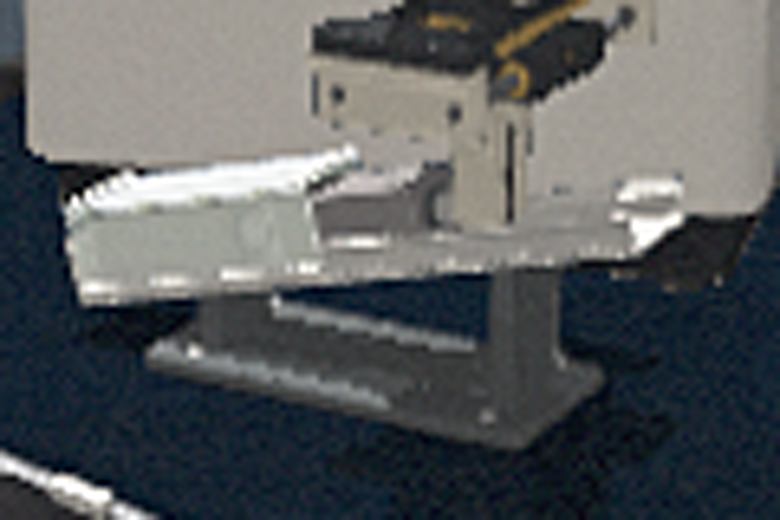

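The module's nose is inside the clear tube and the fingers (480,190) are at the connector. I go on in 2 mm steps until the force rises.

>>> send_rows(motion=[{"offset": [-0.2,0,0.05],"turn": 0},{"offset": [-0.4,0,0.1],"turn": 0},{"offset": [-0.6,0,0.16],"turn": 0},{"offset": [-0.6,0,0.16],"turn": 0}])

```text
t: 14.4
eef_pos: [0.5002, -0.0076, 0.2648]
ee_rot: [-3.142, 0.0, 3.123]
force: [-0.3, 0.6, -0.2]
width: 0.0006
```

>>> send_rows(motion=[{"offset": [-0.15,0,0.05],"turn": 0},{"offset": [-0.3,0,0.08],"turn": 0},{"offset": [-0.3,0,0.08],"turn": 0}])

```text
t: 14.7
eef_pos: [0.5032, -0.0076, 0.264]
ee_rot: [3.142, 0.0, 3.123]
force: [1.0, 0.2, 0.9]
width: 0.0003
```

>>> send_rows(motion=[{"offset": [-0.15,0,0.05],"turn": 0},{"offset": [-0.3,0,0.08],"turn": 0},{"offset": [-0.3,0,0.08],"turn": 0}])

```text
t: 15.0
eef_pos: [0.5047, -0.0079, 0.2633]
ee_rot: [-3.141, -0.003, 3.123]
force: [-9.0, 2.0, 10.1]
width: 0.0004
```

>>> send_rows(motion=[{"offset": [-0.1,0,0.03],"turn": 0},{"offset": [-0.2,0,0.05],"turn": 0},{"offset": [-0.2,0,0.05],"turn": 0}])

```text
t: 15.3
eef_pos: [0.5054, -0.008, 0.2631]
ee_rot: [-3.141, -0.006, 3.123]
force: [-17.9, 6.5, 21.3]
width: 0.0004
```

The push stopped hard at x≈0.504, which is the predicted home position. I back off and check.

>>> send_rows(motion=[{"offset": [0.5,0,-0.15],"turn": 0},{"offset": [2,0,-1],"turn": 0},{"offset": [3,0,-5],"turn": 0},{"offset": [3,0,-10],"turn": 0},{"offset": [3,10,-14],"turn": 0},{"offset": [3,15,-14],"turn": 0},{"offset": [3,20,-14],"turn": 0},{"offset": [3,20,-14],"turn": 0}])

```text
t: 16.1
eef_pos: [0.4813, 0.1893, 0.4032]
ee_rot: [3.14, 0.002, 3.123]
force: [1.9, 0.3, 0.0]
width: 0.0005
```

```bash
python3 - <<'E'
from h import *
f=snap('side','s9'); t=snap('top','t9')
cv2.imwrite('pics/s9c.png',np.hstack([t['frame'][140:300,120:420][:, :].repeat(2,0).repeat(2,1)]))
W=cloud(t)
for v in range(196,232,2): print(v,W[v,323].round(4).tolist())
print(get_state()['eef_pos'],get_state()['force'])
for n,(u,v) in dict(beaker=(156,219),bottle=(278,148),tape=(396,266)).items(): print(n,W[v,u])
E
```

```text
196 [0.6035, -0.008, 0.097]
198 [0.5973, -0.008, 0.0963]
200 [0.5917, -0.0084, 0.0916]
202 [0.5841, -0.0073, 0.0995]
204 [0.5777, -0.0071, 0.1005]
206 [0.5729, -0.0081, 0.0902]
208 [0.5655, -0.0071, 0.0978]
210 [0.5596, -0.0074, 0.0946]
212 [0.5531, -0.0071, 0.0961]
214 [0.547, -0.007, 0.0952]
216 [0.54, -0.0063, 0.1008]
218 [0.5336, -0.0059, 0.1027]
220 [0.5283, -0.0068, 0.0937]
222 [0.5221, -0.0067, 0.0935]
224 [0.5153, -0.0059, 0.0992]
226 [0.5104, -0.0074, 0.0846]
228 [0.5051, -0.0086, 0.0725]
230 [0.4985, -0.0081, 0.076]
[0.48204727 0.19230644 0.40286378] [-0.19264593 -0.2252023  -0.02807501]
beaker [0.54597861 0.54195365 0.00341212]
bottle [0.76219121 0.13164355 0.08667596]
tape [ 0.38291118 -0.25143522  0.01616402]
```

View pics/s9c.png

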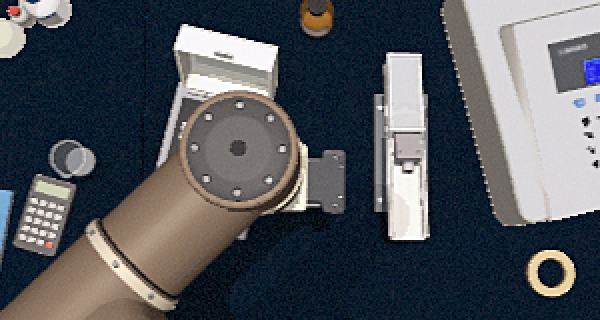

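The top view shows the module in the tube mouth with its connector uphill (406,166), the lid open and the bystanders in place. I use one last close-up through the clear tube to check the seating.

```bash
python3 - <<'E'
from h import *
a=np.load('pics/s9.npz')['frame'][165:205,265:350]; b=np.load('pics/t9.npz')['frame'][160:250,300:345]
a=cv2.resize(a,(560,264),interpolation=cv2.INTER_CUBIC)
g=cv2.createCLAHE(4,(4,4)).apply(cv2.cvtColor(a,6)); 
b=cv2.resize(b,(240,528),interpolation=cv2.INTER_CUBIC)
cv2.imwrite('pics/fin.png',np.hstack([np.vstack([a,cv2.cvtColor(g,8)]),b]))
W=cloud(np.load('pics/s9.npz')); P=W[(W[...,0]>.6)&(W[...,0]<.75)&(W[...,1]>.2)&(W[...,1]<.4)]; print('lid top',P[:,2].max())
E
```

```text
lid top 0.16652750516126724
```

View pics/fin.png

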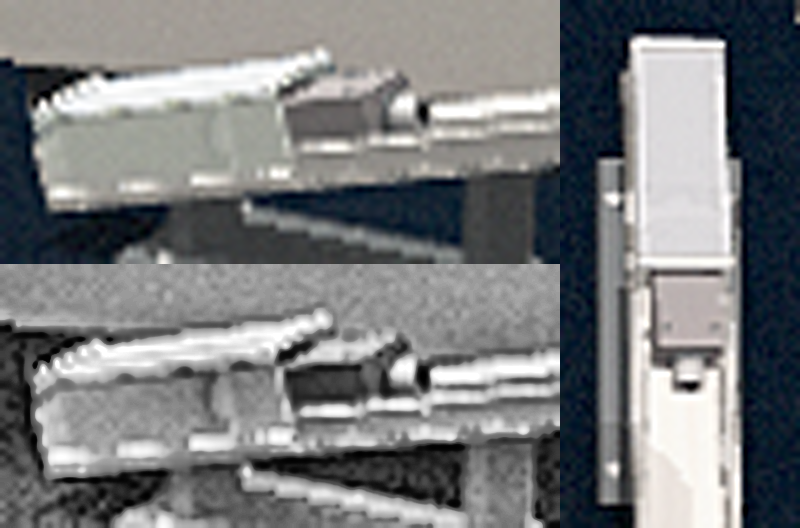

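Relative to the mouth edge, the body's back edge computes to chute x≈-80 mm, so the nose is at about 0. That agrees with the hard stop felt in the push.

```bash
python3 -c "
from h import *
print(get_state()['t'],get_state()['force']); print(job_done())"
```

```text
16.2 [-0.19264593 -0.2252023  -0.02807501]
the job is handed in; nothing more can be done
None
```

The module is in the rail tube against the fixed one, and I handed the job in at 16.2 s of the 64 s allowed; no verdict was reported.

I pressed the button until the lid sprang open, lifted the module from its nest, and laid it in the trough with its connector uphill. I then pushed it down with the closed fingers until it stopped hard. The push built to about 29 N at the wrist, and I backed off from there.

**Last checks:**
- **Lid:** still open, top edge at 0.167 m. I saw this from the camera depth, not from the joint value.
- **Module:** lying flat, connector uphill and on the centre line. Measured from the tube mouth edge, the window face is at about chute x = 0, give or take 3 mm.
- **Beaker, bottle and tape:** the same points read within about 4 mm of their starting values.
- **Robot:** clear of everything, with the wrist force near zero.

**Disagreement:** my first estimate of the chute origin put the connector end 3 to 5 mm further downhill than I measured it at the end. The measurement from the tube mouth and the hard stop both say the module is home, so I put this down to error in that first estimate.

**Not measured:** I didn't measure whether the button came back up. It looked up in the pictures taken after the press, and nothing touched it after that.

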